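Sort solid from hollow microscope-stand posts

TASK

Three look-alike metal stand posts lean in the slanted rack under the lamp bar; some are solid bars and some are hollow tubes with capped ends, and only their weight tells. Draw each one out, feel how heavy it is, and stand it upright on its end: solid posts in the round dish, hollow ones in the rectangular tray, and let go. Leave the oil bottle, the slide box and the Petri dish where they are.

Things in the scene. Friction and masses are not known exactly. Their poses are not given: they have to be found in the camera images.
- post_a_mid (a point): bare-metal post, a cylinder 32 mm in diameter and 110 mm long with closed flat ends; solid or hollow cannot be seen and varies (one or two of the three are solid). Solid: 0.52 to 0.72 kg; hollow: 0.12 to 0.18 kg. This point is its centre, 55 mm from either end; its z axis runs along the post, upward
- post_b_mid (a point): as post a: a second post
- post_c_mid (a point): as post a: the third post
- rack: fixed rack: a black block with three round pockets in a row along its y, 85 mm apart (-85, 0, 85 mm); x points away from the robot, give or take some yaw; origin under its middle on the bench. Each pocket leans 28 degrees from vertical with its mouth toward -x (the robot); 70 mm of each post stands out (leaning up to 3 degrees more, for the play) and comes out along its own axis
- pocket (a point): centre of the middle pocket's floor, 36 mm in rack x and 34 mm above the bench; the pockets are 34 mm wide and 40 mm deep. Axes as the rack's
- lamp (a point): centre of the white lamp bar over the posts, 18 mm in rack x; the bar is 32 mm wide in x, 262 mm long in y, and spans heights 266 to 286 mm, so a gripper coming straight down meets it. Uprights at rack y -118 and 118 mm, x 58 to 74 mm, carry it with flat arms at its height
- dish: fixed round steel dish, 168 mm across outside and 160 mm inside, rim 14 mm high, flat floor 5 mm above the bench; origin under its middle on the bench. For solid posts; room for three in a row 50 mm apart. It is on the left or the right of the rack
- dish_floor (a point): middle of the dish's floor, 5 mm above the bench
- tray: fixed rectangular steel tray, 200 mm (its x) by 124 mm (its y) outside, walls 4 mm thick and 14 mm high; flat floor; origin under its middle on the bench. For hollow posts; room for three in a row along its x. On the other side of the rack from the dish
- tray_floor (a point): middle of the tray's floor, 4 mm above the bench; axes as the tray's
- post_a: the same post as post_a_mid; origin at the centre of its lower end
- post_b: the same post as post_b_mid; origin at the centre of its lower end
- post_c: the same post as post_c_mid; origin at the centre of its lower end
- oil: loose amber bottle of immersion oil with a black cap, 44 mm in diameter, 85 mm high, a bystander beyond one of the trays; origin at the centre of its underside
- slidebox: loose closed blue slide box, 85 x 170 x 34 mm, a bystander beyond the other tray; origin at the centre of its underside
- petri: loose clear Petri dish, 93 mm in diameter, 16 mm high, a bystander between robot and rack; origin at the centre of its underside
Mind the look-alikes: they are no part of the job. What is shaped like the tray but orange is not meant. What is shaped like the post_a but blue or purple is not meant.

How it is judged:
By the outcome, as a careful person would: the job done as asked, in the order asked, and still so for the second after the job is handed in, with the robot touching nothing.
It also fails if it takes over 72 s, if anything falls off the work surface, if the arm or the gripper's body presses on something with over 40 N, if the wrist force passes 120 N, or if a joint passes its speed limit or range.

ROBOT

A 6-joint arm with a two-finger parallel gripper is mounted at the origin on the work surface. World frame = base frame: x ahead of the robot, y to its left, z up, the work surface at z = 0. Lengths are in mm, angles in degrees, forces in N, time in s.
With the tool pointing down it reaches from about 300 to 850 mm from the base axis. Payload 4.2 kg.
Tool frame: the origin (TCP) lies midway between the tips of the shut fingers; the grasp point (between the pads) lies 19 mm behind it (env.grip_depth is the distance from the TCP to the grasp point, in mm); z points along the fingers, y is the line along which they close (so a half turn about z gives the same grasp; the last joint's range is limited). The gripper opens to 91 mm and grips with 3 to 60 N. Pads are 32 mm wide; open, the fingers measure 118 mm over their backs; the gripper's body (76 mm by 178 mm) begins 60 mm behind the grasp point.
Start: joints at [-69.901, 18.312, 89.639, -0, 72.044, -1.146], TCP at [208.362, -535.937, 213.976] pointing down, gripper open.
Joint ranges: [-177.97, 177.97], [-48.28, 115.42], [12.27, 149.76], [-77.06, 257.06], [2.81, 150.46], [-146.56, 146.56]. Speed limits (degrees/s): [147.25, 147.25, 180, 180, 180, 180].

INTERFACE

Orientations are given as [roll, pitch, yaw] about the fixed x, y, z axes, in that order (R = Rz(yaw) Ry(pitch) Rx(roll)).
In Python, from workcell import env, eyes gives the robot as it stands.
- The arm moves only by the tool send_rows, never from a script. Its argument "motion" is a list of rows, each a list of 7 numbers: the shift along the world's x, y, z normalised to -1 to 1, where 1 is 0.5 m, then the turn, a rotation vector about the world's x, y, z normalised to -1 to 1, where 1 is 60 degrees, then the opening, from -1 (shut) to 1 (fully open). A call has 1 to 20 rows; each row is the pose to reach, as a shift and turn from the pose commanded when the call began; what a row does not reach only later rows make up. A row lasts 1/8 s, in which the tool goes at most 62.5 mm and 10.7 degrees, less where a joint would pass 70% of its speed; a pose out of reach is approached as far as the arm can. A call with a number of a shift or a turn outside -1 to 1 is refused whole. A call with a gripper value outside its range is refused whole. The fingers move at their own pace and stop on an object; "squeeze" is the grip in N (left out, the last holds). Time passes only in rows, so rows that repeat a pose let the fingers close. It gives the time, the measured TCP pose, the force, the opening and the grip force at its end, in the units of the state.
- env.state(): the state, without advancing time (a new reading comes with each control period).
- eyes.grab_frame(name): name is "side" or "top"; returns a dict with "pixels" (420x560x3 uint8, red, green, blue), "depth" (420x560 float32, mm along the optical axis (not along the pixel's ray), 0 where there is no reading), "fx", "fy", "cx", "cy" (pixels), "R" (3x3) and "t" (3): a world point X has camera coordinates R X + t. Camera axes: x right, y down, z forward; pixel columns grow to the right and rows downward; lengths in mm; the calibration is good to about 2 mm. A picture is of the moment at which its call begins.
- env.job_done(): hands the job in; it is judged then, once.
The state is a dict: "time_s": time; "qpos": joint angles; "qvel": joint speeds; "effort": joint torques, N m; "ee_pos": TCP position; "ee_rot": TCP orientation; "force": force on the tool from outside, world axes, zero at the start; "torque": the same for the moment, N m; "gripper_width": finger opening in mm; "gripper_force": force on a finger pad.
Only numpy, scipy, OpenCV 4.12 (cv2) and the standard library are available. Lean on these libraries where they do the work, as an engineer would, in place of code of your own. Each camera call takes 0.05 s, during which the arm holds its last target. There are 200 camera calls.

## Working session

There is one attempt and no reset: what is moved stays moved. The work goes in short steps, Python scripts to look and compute and a tool call to move; the robot and the scene stay as the last step left them, time stands still between calls to the robot, and variables do not carry over. Pictures are saved under pics/ and viewed, at most 10 in all, crops included, and the job is handed in when it is done.

Besides the shell and the picture viewer there is one more tool, called after ">>>" as name(argument=value, ...) on one line, values as JSON. send_rows: Moves the arm, as the interface text tells. Its arguments: {"type":"object","properties":{"motion":{"type":"array"},"squeeze":{"type":"number"}},"required":["motion"]}

```bash
mkdir -p pics
cat > g.py <<'E'
from workcell import env, eyes
import numpy as np, cv2
def grab(n,save=None):
    f=eyes.grab_frame(n)
    if save: cv2.imwrite('pics/'+save,cv2.cvtColor(f['pixels'],cv2.COLOR_RGB2BGR))
    return f
def cloud(f):
    d=f['depth'];v,u=np.mgrid[:d.shape[0],:d.shape[1]]
    c=np.stack([(u-f['cx'])/f['fx']*d,(v-f['cy'])/f['fy']*d,d],-1)
    p=(c-np.array(f['t']))@np.array(f['R']); p[d==0]=np.nan
    return p
def onplane(f,u,v,z):
    R=np.array(f['R']);t=np.array(f['t']);C=-R.T@t
    r=R.T@np.array([(u-f['cx'])/f['fx'],(v-f['cy'])/f['fy'],1])
    return C+r*(z-C[2])/r[2]
E
python3 - <<'E'
from g import *
import pickle
a=grab('top','t0.png');b=grab('side','s0.png')
pickle.dump((a,b),open('f0.pkl','wb'))
for f in(a,b): print(f['fx'],f['cx'],f['cy'],np.round(-np.array(f['R']).T@f['t']),np.round(f['R'],2).tolist())
print(env.state())
E
```

```text
509.3252006836669 278.3320867776074 209.7300362863157 [ 441.   63. 1485.] [[-0.02, -1.0, 0.01], [-1.0, 0.02, -0.1], [0.1, -0.01, -1.0]]
407.1796041505923 270.75593202872204 213.23834071922673 [345. 896. 775.] [[-0.97, -0.25, -0.0], [-0.15, 0.56, -0.82], [0.21, -0.79, -0.58]]
{'time_s': 0.1, 'qpos': array([-6.99024833e+01,  1.83486795e+01,  8.96992395e+01, -3.70337383e-04,
        7.20436390e+01, -1.14431249e+00]), 'qvel': array([-0.02199471, -0.06445371, -0.0952365 ,  0.03145915,  0.01668425,
        0.00867474]), 'effort': array([-4.66483743e-04, -4.13334668e+01, -2.32510006e+01,  7.29159010e-02,
        4.21718310e-02, -5.71860630e-05]), 'ee_pos': array([ 208.18529628, -535.50817441,  213.19851635]), 'ee_rot': array([-1.79908453e+02, -1.47643020e-03,  2.12419425e+01]), 'force': array([-0.08195631, -0.33142801, -0.01674187]), 'torque': array([ 0.02498748, -0.067505  , -0.0055497 ]), 'gripper_force': 0.0, 'gripper_width': 91.26065405084701}
```

View pics/t0.png

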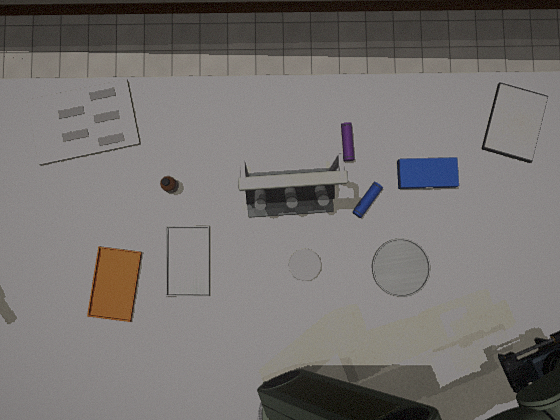

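View pics/s0.png

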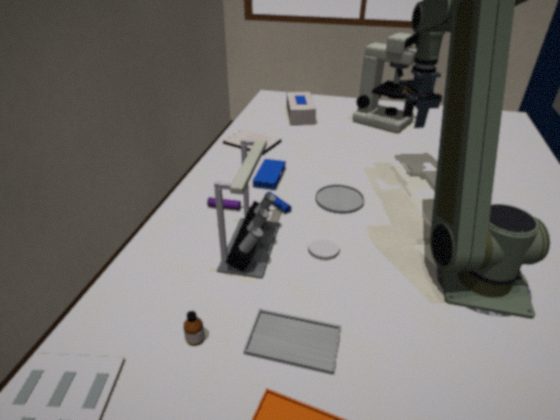

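The top view shows the rack and lamp bar at (293,180), with three posts at (260,199), (291,197) and (322,196). The dish is at (400,268), the tray at (188,261), the Petri dish at (305,265), the blue decoy post at (368,200) and the oil bottle at (170,185). The side view shows the posts leaning toward the robot under the bar.

Run:
```python
from g import *
import pickle
a,b=pickle.load(open('f0.pkl','rb'))
P=cloud(a)
z=P[...,2]
def reg(u0,u1,v0,v1,m):
    k=np.zeros(z.shape,bool);k[v0:v1,u0:u1]=True
    return k&m
bench=P[300:330,180:260,2];print('bench z',np.nanmedian(bench))
m=reg(225,360,150,230,(z>255)&(z<310))
pts=P[m];print('lamp z',np.median(pts[:,2]))
v,u=np.nonzero(m);
print('lamp rect px',cv2.minAreaRect(np.c_[u,v].astype(np.float32)))
bar=cv2.minAreaRect(pts[:,:2].astype(np.float32));print('lamp all',bar)
# bar front edge
g=cv2.cvtColor(a['pixels'],cv2.COLOR_RGB2GRAY)
cols=range(243,346,6)
for c in cols:
    vv=np.nonzero(m[:,c])[0];
    print(c,vv.min(),vv.max(),np.round(onplane(a,c,vv.max()+.5,286)[:2]),end=' ')
print()
# tray & dish by dark edge
for n,(u0,u1,v0,v1),zz in(('tray',(155,222,215,307),14),('dish',(362,440,230,305),14),('petri',(280,330,240,290),16)):
    s=g[v0:v1,u0:u1]; e=cv2.Canny(s,40,100); vs,us=np.nonzero(e)
    pp=np.array([onplane(a,x+u0,y+v0,zz)[:2] for x,y in zip(us,vs)],np.float32)
    print(n,cv2.minAreaRect(pp),cv2.minEnclosingCircle(pp))
# heights map over posts
for c in (260,291,322):
    print(c,[(r,*np.round(P[r,c]).astype(int)) for r in range(186,218,3)])
big=cv2.resize(a['pixels'][150:230,225:365],None,fx=5,fy=5,interpolation=cv2.INTER_CUBIC)
cv2.imwrite('pics/rk.png',cv2.convertScaleAbs(big[...,::-1],alpha=1.8))
```

```text
bench z 0.16978911567973148
lamp z 285.19360612148193
lamp rect px ((292.1016540527344, 171.9937744140625), (30.310590744018555, 109.46849060058594), 86.49646759033203)
lamp all ((649.7514038085938, 16.70941162109375), (71.15425109863281, 261.98516845703125), 2.8529539108276367)
243 160 190 [606. 134.] 249 176 189 [608. 120.] 255 176 189 [608. 106.] 261 175 189 [607.  92.] 267 175 188 [609.  77.] 273 175 188 [609.  63.] 279 174 187 [611.  49.] 285 174 187 [611.  35.] 291 173 186 [613.  20.] 297 173 186 [613.   6.] 303 173 186 [613.  -8.] 309 172 185 [615. -23.] 315 172 185 [615. -37.] 321 171 184 [617. -51.] 327 171 184 [617. -65.] 333 171 184 [617. -80.] 339 154 183 [619. -94.] 345 170 183 [ 619. -108.] 
tray ((443.6333923339844, 311.0821228027344), (207.1937713623047, 129.76605224609375), 0.3154802620410919) ((442.0837097167969, 309.65240478515625), 119.62565612792969)
dish ((414.20050048828125, -298.8383483886719), (168.70098876953125, 171.3507537841797), 25.01285743713379) ((413.74285888671875, -300.3172302246094), 87.96351623535156)
petri ((418.7471008300781, -28.898040771484375
[... 1228 characters left out ...]
2), np.int64(0))]
322 [(186, np.int64(643), np.int64(-73), np.int64(84)), (189, np.int64(632), np.int64(-71), np.int64(102)), (192, np.int64(621), np.int64(-69), np.int64(123)), (195, np.int64(611), np.int64(-67), np.int64(138)), (198, np.int64(603), np.int64(-68), np.int64(133)), (201, np.int64(595), np.int64(-67), np.int64(134)), (204, np.int64(588), np.int64(-68), np.int64(121)), (207, np.int64(-9223372036854775808), np.int64(-9223372036854775808), np.int64(-9223372036854775808)), (210, np.int64(583), np.int64(-79), np.int64(6)), (213, np.int64(575), np.int64(-79), np.int64(3)), (216, np.int64(566), np.int64(-79), np.int64(-1))]<stdin>:29: RuntimeWarning: invalid value encountered in cast
```

View pics/rk.png

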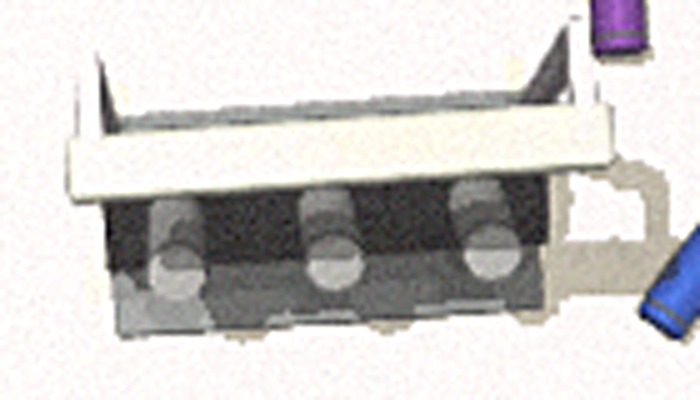

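```bash
cat >> g.py <<'E'
from scipy.spatial.transform import Rotation as Ro
yaw=3.0
O=np.array([611.8,14.7,0])
def rackp(x,y,z): return O+Ro.from_euler('z',yaw,degrees=True).apply([x,y,z])
def to(p,rpy,cur=None):
    s=env.state()
    c,cr=(s['ee_pos'],s['ee_rot']) if cur is None else cur
    d=np.array(p)-c; r=(Ro.from_euler('xyz',rpy,degrees=True)*Ro.from_euler('xyz',cr,degrees=True).inv()).as_rotvec(degrees=True)
    print(np.round(p,1),rpy,'row',np.round(np.r_[d/500,r/60],4).tolist(),'n>=%.1f'%max(np.linalg.norm(d)/62.5,np.linalg.norm(r)/10.7))
    return np.array(p),np.array(rpy)
E
python3 - <<'E'
from g import *
import pickle
a,b=pickle.load(open('f0.pkl','rb'))
for y,u,v in((85,260.2,204.2),(0,291.6,202.2),(-85,323.2,199.9)):
    t=onplane(a,u,v,130); q=Ro.from_euler('z',-yaw,degrees=True).apply(t-O)
    print(y,np.round(t,1),'rack',np.round(q,1))
P=cloud(a);P=P.reshape(-1,3);Q=Ro.from_euler('z',-yaw,degrees=True).apply(P-O)
# rack block profile between posts
k=(abs(Q[:,1]-42)<15)&(Q[:,0]>-60)&(Q[:,0]<90)&(Q[:,2]<200)
q=Q[k];q=q[np.argsort(q[:,0])]
for i in range(-50,80,8):
    m=abs(q[:,0]-i)<4
    if m.any():print(i,round(np.median(q[m,2])),end='; ')
# side-view post cloud
B=cloud(b).reshape(-1,3);Q=Ro.from_euler('z',-yaw,degrees=True).apply(B-O)
k=(abs(Q[:,1]-85)<24)&(Q[:,0]>-60)&(Q[:,0]<60)&(Q[:,2]<160)&(Q[:,2]>84)
q=Q[k]; print('\nside',len(q))
for z in range(88,150,8):
    m=abs(q[:,2]-z)<4
    if m.any(): print(z,np.round(np.median(q[m],0)),q[m,0].min().round(),q[m,0].max().round())
E
```

```text
85 [589.3  98.  130. ] rack [-18.1  84.4 130. ]
0 [593.4  13.9 130. ] rack [-18.4   0.2 130. ]
-85 [598.4 -70.9 130. ] rack [-17.9 -84.8 130. ]
-50 -1; -42 0; -34 10; -26 10; -18 10; -10 11; -2 56; 6 63; 14 68; 22 71; 30 76; 78 12; 
side 258
88 [12. 97. 87.] -8.0 29.0
96 [ 7. 98. 96.] -14.0 23.0
104 [  4.  98. 104.] -17.0 17.0
112 [ -2.  98. 113.] -24.0 12.0
120 [-13.  96. 121.] -28.0 9.0
128 [-13.  90. 129.] -26.0 3.0
136 [ -4.  86. 135.] -10.0 0.0
```

```bash
cat >> g.py <<'E'
L=29.5
def ps(y,s,dx=0):
    l=np.radians(L); return rackp(36-np.sin(l)*s+dx,y,34+np.cos(l)*s)
T=[180,-L,yaw]
E
python3 - <<'E'
from g import *
c=to(ps(-85,150),T); to(ps(-85,61),T,c)
E
```

```text
[578.4 -72.2 164.6] [180, -29.5, 3.0] row [0.7405, 0.9267, -0.0973, 0.1022, -0.483, -0.2977] n>=9.5
[622.2 -69.9  87.1] [180, -29.5, 3.0] row [0.0875, 0.0046, -0.1549, 0.0, 0.0, 0.0] n>=1.4
```

>>> send_rows(motion=[[0.35,0.46,-0.03,0.05,-0.24,-0.15,0.3],[0.35,0.46,-0.03,0.05,-0.24,-0.15,0.3],[0.35,0.46,-0.03,0.05,-0.24,-0.15,0.3],[0.35,0.46,-0.03,0.05,-0.24,-0.15,0.3],[0.35,0.46,-0.03,0.05,-0.24,-0.15,0.3],[0.72,0.92,-0.08,0.102,-0.483,-0.298,0.3],[0.72,0.92,-0.08,0.102,-0.483,-0.298,0.3],[0.72,0.92,-0.08,0.102,-0.483,-0.298,0.3],[0.72,0.92,-0.08,0.102,-0.483,-0.298,0.3],[0.72,0.92,-0.08,0.102,-0.483,-0.298,0.3],[0.74,0.927,-0.097,0.102,-0.483,-0.298,0.3],[0.74,0.927,-0.097,0.102,-0.483,-0.298,0.3],[0.74,0.927,-0.097,0.102,-0.483,-0.298,0.3],[0.74,0.927,-0.097,0.102,-0.483,-0.298,0.3]])

```text
time_s: 1.85
ee_pos: [577.8, -73.7, 165.7]
ee_rot: [179.9, -29.5, 2.9]
force: [-0.4, 0.0, -0.5]
gripper_width: 59.6
gripper_force: 0.0
```

Run:
```python
from g import *
grab('side','s1.png')
to(ps(-85,61),T)
s=env.state();print(s['time_s'],s['ee_pos'],s['ee_rot'],s['qpos'],s['force'],s['gripper_width'])
```

```text
[622.2 -69.9  87.1] [180, -29.5, 3.0] row [0.0886, 0.0074, -0.1575, 0.0016, 0.0004, 0.003] n>=1.4
1.9 [577.92332148 -73.57615831 165.82561347] [179.88630987 -29.52015575   2.87780076] [-12.6993553    9.5620235  116.52184508  17.11899652  26.29624771
  60.93143508] [ 0.55848177 -0.20216586 -0.21522878] 59.09146406753656
```

View pics/s1.png

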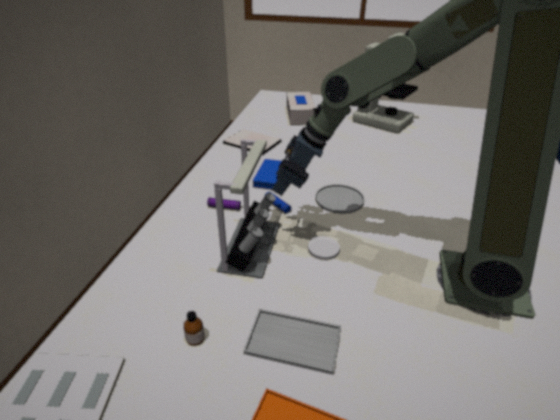

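The gripper, at about (290,175), is lined up along the far post's axis and clear of the bar. I'll go down along the axis and grip.

>>> send_rows(motion=[[0.03,0.003,-0.053,0.001,0,0.003,0.3],[0.06,0.005,-0.106,0.001,0,0.003,0.3],[0.0886,0.0074,-0.1575,0.001,0,0.003,0.3],[0.0886,0.0074,-0.1575,0.001,0,0.003,0.3],[0.0886,0.0074,-0.1575,0.001,0,0.003,0.3],[0.0886,0.0074,-0.1575,0.001,0,0.003,-1],[0.0886,0.0074,-0.1575,0.001,0,0.003,-1],[0.0886,0.0074,-0.1575,0.001,0,0.003,-1],[0.0886,0.0074,-0.1575,0.001,0,0.003,-1],[0.0886,0.0074,-0.1575,0.001,0,0.003,-1],[0.0886,0.0074,-0.1575,0.001,0,0.003,-1]], squeeze=45)

```text
time_s: 3.28
ee_pos: [623.2, -69.5, 87.7]
ee_rot: [179.9, -29.6, 3.1]
force: [-2.0, -4.1, 6.2]
gripper_width: 31.2
gripper_force: 45.0
```

Run:
```python
from g import *
s=env.state();print(s['ee_pos'],s['ee_rot'])
to(s['ee_pos']+(ps(0,105)-ps(0,0)),T)
```

```text
[623.23136303 -69.47115793  87.69166707] [179.87960647 -29.62343587   3.14000011]
[571.6 -72.2 179.1] [180, -29.5, 3.0] row [-0.1033, -0.0054, 0.1828, 0.0016, 0.0021, -0.0013] n>=1.7
```

>>> send_rows(motion=[[-0.015,-0.001,0.027,0,0,0,-1],[-0.035,-0.002,0.062,0,0,0,-1],[-0.055,-0.003,0.097,0,0,0,-1],[-0.08,-0.004,0.142,0,0,0,-1],[-0.1033,-0.0054,0.1828,0,0,0,-1],[-0.1033,-0.0054,0.1828,0,0,0,-1],[-0.1033,-0.0054,0.1828,0,0,0,-1],[-0.1033,-0.0054,0.1828,0,0,0,-1]])

```text
time_s: 4.28
ee_pos: [570.2, -71.0, 176.2]
ee_rot: [-180.0, -29.3, 3.1]
force: [0.2, 0.1, -6.3]
gripper_width: 31.5
gripper_force: 45.0
```

Run:
```python
from g import *
to([450,-90,190],[180,0,3])
```

```text
[450 -90 190] [180, 0, 3] row [-0.2405, -0.0379, 0.0276, -0.0267, 0.4874, -0.0021] n>=2.7
```

Weight is about 6.3 N, so it is solid and goes in the dish. Next I bring it upright and carry it over.

>>> send_rows(motion=[[-0.05,-0.01,0.01,-0.004,0.08,0,-1],[-0.1,-0.02,0.02,-0.01,0.18,0,-1],[-0.15,-0.03,0.0276,-0.016,0.3,0,-1],[-0.2,-0.035,0.0276,-0.022,0.4,-0.001,-1],[-0.24,-0.038,0.0276,-0.0267,0.4874,-0.0021,-1],[-0.24,-0.038,0.0276,-0.0267,0.4874,-0.0021,-1],[-0.24,-0.1,0.0276,-0.0267,0.4874,-0.0021,-1],[-0.25,-0.2,0.0276,-0.0267,0.4874,-0.0021,-1],[-0.26,-0.3,0,-0.0267,0.4874,-0.0021,-1],[-0.262,-0.4,-0.04,-0.0267,0.4874,-0.0021,-1],[-0.262,-0.456,-0.08,-0.0267,0.4874,-0.0021,-1],[-0.262,-0.456,-0.14,-0.0267,0.4874,-0.0021,-1],[-0.262,-0.456,-0.14,-0.0267,0.4874,-0.0021,-1],[-0.262,-0.456,-0.14,-0.0267,0.4874,-0.0021,-1],[-0.262,-0.456,-0.14,-0.0267,0.4874,-0.0021,-1]])

```text
time_s: 6.15
ee_pos: [441.2, -299.7, 109.6]
ee_rot: [179.8, -0.4, 3.1]
force: [1.5, -0.4, -5.9]
gripper_width: 31.6
gripper_force: 45.0
```

```bash
cat > up.py <<'E'
from g import *
import sys
f=grab('side',sys.argv[1]); x,y=map(float,sys.argv[2:4])
to([x,y,float(sys.argv[4])],[180,0,3])
s=env.state();print(s['force'],s['torque'],s['ee_rot'])
B=cloud(f).reshape(-1,3);p=s['ee_pos']
k=(np.hypot(B[:,0]-p[0],B[:,1]-p[1])<35)&(B[:,2]<p[2]-2)&(B[:,2]>18)
q=B[k]
for z in range(int(p[2])-70,int(p[2]),10):
    m=abs(q[:,2]-z)<5
    if m.sum()>3: print(z,m.sum(),np.round(np.median(q[m],0),1),np.round(q[m].min(0),1),np.round(q[m].max(0),1))
h=f['pixels']; R,t=np.array(f['R']),np.array(f['t']); c=R@p+t; u,v=int(c[0]/c[2]*f['fx']+f['cx']),int(c[1]/c[2]*f['fy']+f['cy'])
o=h[max(v-60,0):v+60,max(u-60,0):u+60]
cv2.imwrite('pics/c_'+sys.argv[1],cv2.resize(o[...,::-1],None,fx=4,fy=4,interpolation=cv2.INTER_CUBIC))
E
python3 up.py s2.png 439 -299 67
```

```text
[ 439. -299.   67.] [180, 0, 3] row [-0.0041, 0.0013, -0.085, 0.0027, 0.0062, -0.0008] n>=0.7
[ 0.40335133 -0.64915502 -6.55216523] [ 0.01033721 -0.01428635 -0.03395112] [179.81904135  -0.36289288   3.05041892]
49 20 [ 443.1 -284.    51.5] [ 431.1 -295.5   44.8] [ 457.9 -280.2   53.8]
59 24 [ 444.1 -287.2   59.1] [ 429.5 -298.4   55. ] [ 459.1 -280.6   63.9]
69 25 [ 444.7 -285.3   69.3] [ 429.7 -297.2   64.2] [ 460.4 -280.1   73.2]
79 23 [ 445.9 -285.5   78.5] [ 430.6 -295.2   74. ] [ 457.8 -280.3   84. ]
89 23 [ 443.6 -284.3   88.6] [ 428.5 -296.4   84.3] [ 457.8 -278.6   93.6]
99 22 [ 442.6 -285.1   97.5] [ 429.3 -296.9   94.1] [ 458.5 -280.1  103.6]
```

View pics/c_s2.png

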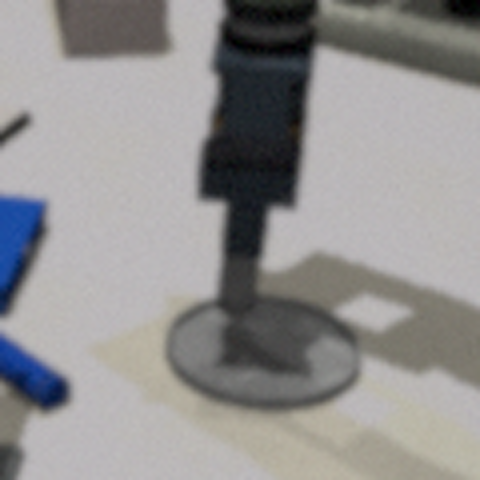

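The post hangs upright over the dish, its foot at about (238,308) in the crop, and still weighs about 6.2 N. I'll lower it now.

>>> send_rows(motion=[[-0.004,0.001,-0.03,0.003,0.006,-0.001,-1],[-0.004,0.001,-0.06,0.003,0.006,-0.001,-1],[-0.004,0.001,-0.075,0.003,0.006,-0.001,-1],[-0.004,0.001,-0.08,0.003,0.006,-0.001,-1],[-0.004,0.001,-0.082,0.003,0.006,-0.001,-1],[-0.004,0.001,-0.084,0.003,0.006,-0.001,-1],[-0.004,0.001,-0.084,0.003,0.006,-0.001,-1]])

```text
time_s: 7.08
ee_pos: [438.1, -298.8, 67.2]
ee_rot: [-179.9, 0.1, 2.9]
force: [-2.3, 2.5, 5.4]
gripper_width: 31.3
gripper_force: 45.0
```

>>> send_rows(motion=[[0,0,0,0,0,0,-0.1],[0,0,0,0,0,0,0.1],[0,0,0,0,0,0,0.3],[0,0,0,0,0,0,0.3],[0,0,0.03,0,0,0,0.3],[0,0,0.08,0,0,0,0.3],[0,0,0.15,0,0,0,0.3],[0,0,0.24,0,0,0,0.3],[0,0,0.28,0,0,0,0.3],[0,0,0.28,0,0,0,0.3]])

```text
time_s: 8.32
ee_pos: [439.0, -299.6, 208.7]
ee_rot: [179.9, -0.1, 3.0]
force: [0.1, -0.0, 0.2]
gripper_width: 59.4
gripper_force: 0.0
```

Run:
```python
from g import *
f=grab('side')
B=cloud(f).reshape(-1,3)
k=(np.hypot(B[:,0]-438,B[:,1]+299)<35)&(B[:,2]>18)&(B[:,2]<130)
print(k.sum(),np.round(np.median(B[k],0)),np.round(B[k].min(0)),np.round(B[k].max(0)))
print(env.state()['force'])
c=to(ps(0,150),T); to(ps(0,61),T,c)
```

```text
269 [ 440. -286.   74.] [ 425. -310.   18.] [ 457. -278.  116.]
[-0.35280593  0.28488398 -0.50911616]
[574.   12.7 164.6] [180, -29.5, 3.0] row [0.2717, 0.6235, -0.0848, 0.0245, -0.4921, 0.0005] n>=5.5
[617.8  15.   87.1] [180, -29.5, 3.0] row [0.0875, 0.0046, -0.1549, 0.0, 0.0, 0.0] n>=1.4
```

Post one is standing, with its top at z≈116. On to the middle post.

>>> send_rows(motion=[[0.06,0.12,0,0.005,-0.1,0,0.3],[0.11,0.24,0,0.01,-0.2,0,0.3],[0.17,0.36,-0.02,0.015,-0.3,0,0.3],[0.22,0.48,-0.05,0.02,-0.4,0,0.3],[0.2717,0.6,-0.08,0.0245,-0.4921,0.0005,0.3],[0.2717,0.6235,-0.0848,0.0245,-0.4921,0.0005,0.3],[0.2717,0.6235,-0.0848,0.0245,-0.4921,0.0005,0.3],[0.2717,0.6235,-0.0848,0.0245,-0.4921,0.0005,0.3],[0.2717,0.6235,-0.0848,0.0245,-0.4921,0.0005,0.3],[0.2717,0.6235,-0.0848,0.0245,-0.4921,0.0005,0.3],[0.301,0.625,-0.136,0.0245,-0.4921,0.0005,0.3],[0.33,0.6265,-0.188,0.0245,-0.4921,0.0005,0.3],[0.359,0.628,-0.24,0.0245,-0.4921,0.0005,0.3],[0.359,0.628,-0.24,0.0245,-0.4921,0.0005,0.3],[0.359,0.628,-0.24,0.0245,-0.4921,0.0005,0.3],[0.359,0.628,-0.24,0.0245,-0.4921,0.0005,0.3]])

```text
time_s: 10.38
ee_pos: [617.7, 14.9, 87.6]
ee_rot: [-179.9, -29.5, 3.0]
force: [0.0, -0.1, 0.9]
gripper_width: 59.2
gripper_force: 0.0
```

Run:
```python
from g import *
to(ps(0,61),T)
```

```text
[617.8  15.   87.1] [180, -29.5, 3.0] row [0.0, 0.0003, -0.001, -0.0008, 0.0007, -0.0002] n>=0.0
```

>>> send_rows(motion=[[0,0,0,0,0,0,-1],[0,0,0,0,0,0,-1],[0,0,0,0,0,0,-1],[0,0,0,0,0,0,-1],[0,0,0,0,0,0,-1],[0,0,0,0,0,0,-1],[-0.015,-0.001,0.027,0,0,0,-1],[-0.035,-0.002,0.062,0,0,0,-1],[-0.055,-0.003,0.097,0,0,0,-1],[-0.08,-0.004,0.142,0,0,0,-1],[-0.1033,-0.0054,0.1828,0,0,0,-1],[-0.1033,-0.0054,0.1828,0,0,0,-1],[-0.1033,-0.0054,0.1828,0,0,0,-1],[-0.1033,-0.0054,0.1828,0,0,0,-1]])

```text
time_s: 12.12
ee_pos: [565.1, 12.5, 175.6]
ee_rot: [-179.9, -29.2, 3.0]
force: [-0.0, -0.8, -5.8]
gripper_width: 31.0
gripper_force: 45.0
```

Run:
```python
from g import *
print(env.state()['force'])
c=to([450,0,190],[180,0,3])
to([389,-299,110],[180,0,3]);to([468,311,110],[180,0,3])
```

```text
[-0.02771663 -0.75443158 -5.75196706]
[450   0 190] [180, 0, 3] row [-0.2302, -0.025, 0.0288, -0.0268, 0.4861, -0.0003] n>=2.7
[ 389 -299  110] [180, 0, 3] row [-0.3522, -0.623, -0.1312, -0.0268, 0.4861, -0.0003] n>=5.8
[468 311 110] [180, 0, 3] row [-0.1942, 0.597, -0.1312, -0.0268, 0.4861, -0.0003] n>=5.1
```

About 5.8 N, so this one is solid too.

>>> send_rows(motion=[[-0.05,-0.01,0.01,-0.004,0.08,0,-1],[-0.1,-0.02,0.02,-0.01,0.18,0,-1],[-0.16,-0.03,0.03,-0.016,0.3,0,-1],[-0.22,-0.05,0.03,-0.022,0.4,0,-1],[-0.28,-0.1,0.03,-0.0268,0.4861,0,-1],[-0.33,-0.18,0.03,-0.0268,0.4861,0,-1],[-0.352,-0.27,0.03,-0.0268,0.4861,0,-1],[-0.352,-0.37,0.03,-0.0268,0.4861,0,-1],[-0.352,-0.47,0.03,-0.0268,0.4861,0,-1],[-0.352,-0.56,0.03,-0.0268,0.4861,0,-1],[-0.352,-0.61,0.02,-0.0268,0.4861,0,-1],[-0.352,-0.623,-0.03,-0.0268,0.4861,0,-1],[-0.352,-0.623,-0.09,-0.0268,0.4861,0,-1],[-0.352,-0.623,-0.131,-0.0268,0.4861,0,-1],[-0.352,-0.623,-0.131,-0.0268,0.4861,0,-1],[-0.352,-0.623,-0.131,-0.0268,0.4861,0,-1],[-0.352,-0.623,-0.131,-0.0268,0.4861,0,-1]])

```text
time_s: 14.25
ee_pos: [390.8, -299.8, 113.1]
ee_rot: [179.9, -0.3, 3.0]
force: [-0.8, -1.1, -6.6]
gripper_width: 31.5
gripper_force: 45.0
```

```bash
python3 up.py s3.png 389 -299 67.5
```

```text
[ 389.  -299.    67.5] [180, 0, 3] row [-0.0032, 0.0013, -0.0909, 0.0015, 0.0054, -0.0004] n>=0.7
[-0.38156804 -0.09783538 -6.28539678] [0.02799557 0.01944691 0.01955669] [179.893246    -0.31891443   3.02430714]
52 15 [ 400.3 -288.    53.7] [ 381.5 -299.5   51.1] [ 425.5 -281.1   56.3]
62 26 [ 395.3 -286.5   61.1] [ 381.9 -297.    57.3] [ 412.4 -279.4   66.8]
72 24 [ 397.5 -286.8   72.3] [ 380.5 -295.6   67.5] [ 410.5 -277.8   76.8]
82 26 [ 395.2 -286.2   81.5] [ 380.8 -295.    77. ] [ 411.3 -281.4   86.7]
92 27 [ 394.3 -286.    92.2] [ 379.8 -294.5   87.1] [ 408.4 -279.6   97. ]
102 24 [ 397.3 -286.7  102.1] [ 380.1 -296.2   97.3] [ 410.4 -279.8  106.8]
```

>>> send_rows(motion=[[-0.003,0.001,-0.03,0.0015,0.005,0,-1],[-0.003,0.001,-0.06,0.0015,0.005,0,-1],[-0.003,0.001,-0.08,0.0015,0.005,0,-1],[-0.003,0.001,-0.086,0.0015,0.005,0,-1],[-0.003,0.001,-0.088,0.0015,0.005,0,-1],[-0.003,0.001,-0.09,0.0015,0.005,0,-1],[-0.003,0.001,-0.09,0.0015,0.005,0,-1]])

```text
time_s: 15.18
ee_pos: [388.5, -298.8, 67.3]
ee_rot: [-179.9, 0.1, 3.0]
force: [-0.1, 0.2, -5.3]
gripper_width: 31.7
gripper_force: 45.0
```

>>> send_rows(motion=[[0,0,-0.002,0,0,0,-1],[0,0,-0.002,0,0,0,-1],[0,0,-0.002,0,0,0,-1]])

```text
time_s: 15.55
ee_pos: [388.7, -298.8, 66.6]
ee_rot: [-179.9, 0.0, 3.0]
force: [0.1, 0.3, 1.9]
gripper_width: 31.1
gripper_force: 45.0
```

Contact. I'll release and rise.

>>> send_rows(motion=[[0,0,0,0,0,0,-0.1],[0,0,0,0,0,0,0.1],[0,0,0,0,0,0,0.3],[0,0,0,0,0,0,0.3],[0,0,0.03,0,0,0,0.3],[0,0,0.08,0,0,0,0.3],[0,0,0.15,0,0,0,0.3],[0,0,0.24,0,0,0,0.3],[0,0,0.28,0,0,0,0.3],[0,0,0.28,0,0,0,0.3]])

```text
time_s: 16.8
ee_pos: [389.1, -299.2, 207.4]
ee_rot: [179.9, -0.1, 3.0]
force: [-0.3, 1.2, -0.3]
gripper_width: 59.3
gripper_force: 0.0
```

Run:
```python
from g import *
f=grab('side')
B=cloud(f).reshape(-1,3)
for x in(439,389):
  k=(np.hypot(B[:,0]-x,B[:,1]+299)<26)&(B[:,2]>18)&(B[:,2]<130)
  print(k.sum(),np.round(np.median(B[k],0)),np.round(B[k].max(0)))
c=to(ps(85,150),T); to(ps(85,61),T)
```

```text
271 [ 440. -286.   72.] [ 457. -276.  116.]
272 [ 393. -286.   72.] [ 410. -275.  117.]
[569.5  97.6 164.6] [180, -29.5, 3.0] row [0.3625, 0.7924, -0.0829, 0.0248, -0.492, -0.0006] n>=7.0
[613.3  99.9  87.1] [180, -29.5, 3.0] row [0.45, 0.797, -0.2378, 0.0248, -0.492, -0.0006] n>=7.6
```

>>> send_rows(motion=[[0.04,0.11,0,0.005,-0.08,0,0.3],[0.08,0.22,0,0.01,-0.16,0,0.3],[0.13,0.33,-0.02,0.014,-0.25,0,0.3],[0.19,0.44,-0.04,0.018,-0.33,0,0.3],[0.25,0.56,-0.06,0.02,-0.41,0,0.3],[0.31,0.68,-0.08,0.0245,-0.492,0,0.3],[0.3625,0.78,-0.083,0.0248,-0.492,0,0.3],[0.3625,0.7924,-0.083,0.0248,-0.492,0,0.3],[0.3625,0.7924,-0.083,0.0248,-0.492,0,0.3],[0.3625,0.7924,-0.083,0.0248,-0.492,0,0.3],[0.3625,0.7924,-0.083,0.0248,-0.492,0,0.3],[0.392,0.794,-0.135,0.0248,-0.492,0,0.3],[0.421,0.7955,-0.187,0.0248,-0.492,0,0.3],[0.45,0.797,-0.2378,0.0248,-0.492,0,0.3],[0.45,0.797,-0.2378,0.0248,-0.492,0,0.3],[0.45,0.797,-0.2378,0.0248,-0.492,0,0.3],[0.45,0.797,-0.2378,0.0248,-0.492,0,0.3]])

```text
time_s: 18.98
ee_pos: [613.5, 99.7, 88.6]
ee_rot: [-180.0, -29.6, 3.0]
force: [-1.1, -0.6, -0.2]
gripper_width: 59.3
gripper_force: 0.0
```

Run:
```python
from g import *
to(ps(85,61),T)
```

```text
[613.3  99.9  87.1] [180, -29.5, 3.0] row [-0.0005, 0.0004, -0.003, -0.0006, 0.0016, -0.0005] n>=0.0
```

>>> send_rows(motion=[[0,0,0,0,0,0,-1],[0,0,0,0,0,0,-1],[0,0,0,0,0,0,-1],[0,0,0,0,0,0,-1],[0,0,0,0,0,0,-1],[0,0,0,0,0,0,-1],[-0.015,-0.001,0.027,0,0,0,-1],[-0.035,-0.002,0.062,0,0,0,-1],[-0.055,-0.003,0.097,0,0,0,-1],[-0.08,-0.004,0.142,0,0,0,-1],[-0.1033,-0.0054,0.1828,0,0,0,-1],[-0.1033,-0.0054,0.1828,0,0,0,-1],[-0.1033,-0.0054,0.1828,0,0,0,-1],[-0.1033,-0.0054,0.1828,0,0,0,-1]])

```text
time_s: 20.72
ee_pos: [561.3, 97.1, 177.2]
ee_rot: [180.0, -29.3, 3.0]
force: [0.3, -0.2, -1.9]
gripper_width: 31.4
gripper_force: 45.0
```

Run:
```python
from g import *
print(env.state()['force'])
to([444,311,110],[180,0,3])
```

```text
[ 0.25010478 -0.24913094 -1.86462252]
[444 311 110] [180, 0, 3] row [-0.2345, 0.4279, -0.1344, -0.0257, 0.4883, -0.0007] n>=4.0
```

About 1.9 N: hollow, so it goes in the tray.

>>> send_rows(motion=[[-0.05,0.01,0.01,-0.004,0.08,0,-1],[-0.1,0.03,0.02,-0.01,0.18,0,-1],[-0.16,0.06,0.03,-0.016,0.3,0,-1],[-0.2,0.12,0.03,-0.022,0.4,0,-1],[-0.2345,0.2,0.03,-0.0257,0.4883,0,-1],[-0.2345,0.29,0.03,-0.0257,0.4883,0,-1],[-0.2345,0.37,0.01,-0.0257,0.4883,0,-1],[-0.2345,0.42,-0.03,-0.0257,0.4883,0,-1],[-0.2345,0.428,-0.09,-0.0257,0.4883,0,-1],[-0.2345,0.428,-0.134,-0.0257,0.4883,0,-1],[-0.2345,0.428,-0.134,-0.0257,0.4883,0,-1],[-0.2345,0.428,-0.134,-0.0257,0.4883,0,-1],[-0.2345,0.428,-0.134,-0.0257,0.4883,0,-1]])

```text
time_s: 22.35
ee_pos: [445.3, 311.5, 112.6]
ee_rot: [-179.9, -0.3, 3.0]
force: [1.1, 0.2, -1.5]
gripper_width: 31.2
gripper_force: 45.0
```

```bash
python3 up.py s4.png 444 311 66
```

```text
[444. 311.  66.] [180, 0, 3] row [-0.0023, -0.0009, -0.0931, -0.0018, 0.004, -0.0003] n>=0.7
[-0.65579987 -1.02884627 -1.57912334] [ 0.02808405 -0.01268938  0.00193851] [-179.90708168   -0.24548082    3.02059503]
52 31 [448.1 326.   52.5] [434.6 316.2  49. ] [462.7 329.2  56.9]
62 45 [445.6 325.5  62.2] [433.6 308.5  57.1] [463.2 329.5  67. ]
72 46 [447.3 325.6  72.5] [433.5 313.6  67.1] [463.7 329.1  76.9]
82 47 [446.7 325.4  82.6] [433.6 313.5  77.5] [464.4 329.3  87. ]
92 40 [447.8 325.4  91.6] [433.8 315.8  87.5] [464.4 329.2  96.6]
102 20 [447.2 326.4  99.1] [439.1 324.   97.1] [458.6 330.2 102.7]
```

View pics/s4.png

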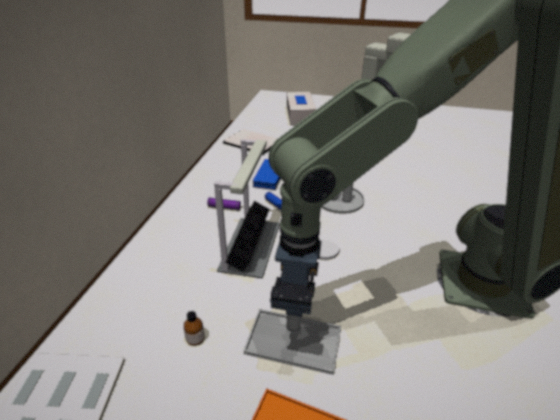

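The post is upright over the tray centre at (292,340), and the rack at (245,235) is empty. I'll lower it until it touches.

>>> send_rows(motion=[[-0.002,-0.001,-0.03,-0.002,0.004,0,-1],[-0.002,-0.001,-0.06,-0.002,0.004,0,-1],[-0.002,-0.001,-0.082,-0.002,0.004,0,-1],[-0.002,-0.001,-0.088,-0.002,0.004,0,-1],[-0.002,-0.001,-0.09,-0.002,0.004,0,-1],[-0.002,-0.001,-0.092,-0.002,0.004,0,-1],[-0.002,-0.001,-0.092,-0.002,0.004,0,-1]])

```text
time_s: 23.28
ee_pos: [443.7, 310.8, 66.3]
ee_rot: [179.9, 0.1, 3.0]
force: [-0.8, -1.4, 4.1]
gripper_width: 31.4
gripper_force: 45.0
```

>>> send_rows(motion=[[0,0,0,0,0,0,-0.1],[0,0,0,0,0,0,0.1],[0,0,0,0,0,0,0.3],[0,0,0,0,0,0,0.3],[0,0,0.03,0,0,0,0.3],[0,0,0.08,0,0,0,0.3],[0,0,0.15,0,0,0,0.3],[0,0,0.24,0,0,0,0.3],[-0.1,-0.1,0.28,0,0,0,0.3],[-0.2,-0.2,0.28,0,0,0,0.3],[-0.2,-0.2,0.28,0,0,0,0.3],[-0.2,-0.2,0.28,0,0,0,0.3]])

```text
time_s: 24.78
ee_pos: [343.6, 210.6, 206.6]
ee_rot: [-180.0, -0.0, 3.0]
force: [1.5, 0.2, -0.5]
gripper_width: 59.3
gripper_force: 0.0
```

Run:
```python
from g import *
grab('top','t5.png')
f=grab('side','s5.png')
B=cloud(f).reshape(-1,3)
for x,y in((439,-299),(389,-299),(444,311)):
  k=(np.hypot(B[:,0]-x,B[:,1]-y)<26)&(B[:,2]>18)&(B[:,2]<130)
  print(k.sum(),np.round(np.median(B[k],0)),np.round(B[k].max(0)))
```

```text
return _methods._mean(a, axis=axis, dtype=dtype,
  ret = um.true_divide(
Traceback (most recent call last):
ValueError: zero-size array to reduction operation maximum which has no identity
```

View pics/t5.png

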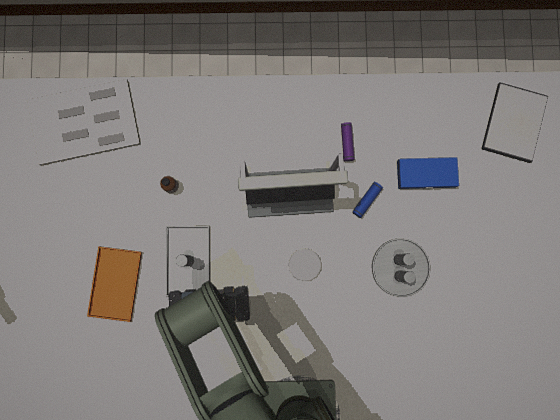

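The top view shows two posts standing in the dish at (403,258) and (403,275) and one in the tray at (182,260). The bystanders are where they were, and the gripper is clear of everything. The side-view check failed on the second dish post because the arm blocks it.

```bash
python3 -c "
from g import *
print(env.job_done())"
```

```text
the job is handed in; nothing more can be done
None
```

The job is handed in at about 25 s: two solid posts (about 6 N each) stand in the dish, the hollow one (about 1.6–1.9 N) stands in the tray, and the oil bottle, slide box and Petri dish look unmoved; no verdict was returned.

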